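# Sanitise the clothes brush at the laundry counter

### The arm

A 7-joint arm with a two-finger parallel gripper is mounted at the origin on the work surface. World frame = base frame: x ahead of the robot, y to its left, z up, the work surface at z = 0. Lengths are in m, angles in rad, forces in N, time in s.
With the tool pointing down it reaches from about 0.425 to 1.025 m from the base axis. Payload 9.4 kg.
Tool frame: the origin (TCP) lies midway between the tips of the shut fingers; the grasp point (between the pads) lies 19 mm behind it; x points along the fingers, y is the direction in which the jaws open and shut, and the axes are right-handed (so a half turn about x gives the same grasp; the last joint's range is limited). The gripper opens to 93 mm and grips with 3 to 60 N. Pads are 15 mm wide; open, the fingers measure 128 mm over their backs; the gripper's body (75 mm by 188 mm) begins 65 mm behind the grasp point.
Start: joints at [1.129, 0.599, -0.003, 1.599, 0.002, 0.943, -0.08], TCP at [0.259, -0.677, 0.219] pointing down, gripper open.
Joint ranges: [-2.57, 2.57], [-0.35, 1.97], [-1.29, 1.29], [0.11, 2.56], [-1.05, 4.19], [0.11, 1.86], [-2.63, 2.63]. Speed limits (rad/s): [2.22, 2.22, 3.01, 3.01, 3.14, 3.14, 3.14].

### API

Orientations are given as a unit quaternion [w, x, y, z].
In Python, from plant import ctrl gives the robot as it stands. Calls block until the motion is done:
- ctrl.reach(position, orientation): joint-space move of the TCP to a pose.
- ctrl.servo_line(position, rot=None, rate=0.15): straight line of the TCP; rot=None keeps the orientation; rate is the mean speed in m/s.
- ctrl.set_joints(angles): joint-space move.
- ctrl.ungrasp() and ctrl.grab(): open the fingers fully, or close them until they stop; the grip force is fixed at half the most.
- ctrl.pause(seconds).
- ctrl.solve_ik(position, orientation): joint angles nearest the present ones, or None.
- ctrl.camera(name): name is "side" or "top"; returns a dict with "color" (400x640x3 uint8, red, green, blue), "K" (3x3 intrinsics, pixels), "dist" ([k1, k2, p1, p2, k3] as OpenCV has them; the pictures are not rectified), "world_to_cam" (4x4, takes a point from world to camera coordinates). Camera axes: x right, y down, z forward; pixel columns grow to the right and rows downward; lengths in m; the calibration is good to about 2 mm. A picture is of the moment at which its call begins. There is no depth.
A pose or a line that the arm cannot do raises ctrl.PlanningError and nothing moves.
- ctrl.close_job(): hands the job in, once; it reports no verdict.
Readings, each from a call of its own:
- ctrl.get_time(): time.
- ctrl.get_joints(): joint angles.
- ctrl.get_qvel(): joint speeds.
- ctrl.get_joint_torque(): joint torques, N m.
- ctrl.get_tcp_pos(): TCP position.
- ctrl.get_orientation(): TCP orientation.
- ctrl.get_force(): force on the tool from outside, world axes, zero at the start.
- ctrl.get_torque(): the same for the moment, N m.
- ctrl.get_gripper_width(): finger opening in m.
Only numpy, scipy, OpenCV 4.12 (cv2) and the standard library are available. Lean on these libraries where they do the work, as an engineer would, in place of code of your own. Each camera call takes 0.05 s, during which the arm holds its last target.

### The job

Get the clothes brush ready for the next customer: lift the lid of the white sanitiser box, fold it right back onto its stop and let go of it, then lay the brush flat on the tray inside, bristles down, without dropping it. Lower the lid gently until it is fully shut, never letting it slam at either end of its swing, and only then press the round green start button all the way in and let it go. Do not disturb the other things on the counter, and leave everything released.

Things in the scene. Friction and masses are not known exactly. Their poses are not given: they have to be found in the camera images.
- sanitiser: White open-topped box, fixed. Origin: underside, centre of the tray; x points to the hinge (robot's left), y to the grey control deck (towards the robot). Box 190 (x) by 150 (y) mm, rim 85 mm high, walls 12 mm, inside 166 by 126 mm. Deck at y = 75 to 145 mm, 68 mm high. Two posts behind the hinge, 140 mm high, out to x = 137 mm, are the lid's stop.
- tray (a point): Centre of the metal tray floor inside the box, 12 mm above the counter, with the sanitiser's axes. The brush lies there along the sanitiser's x.
- lid (a joint): Lid angle, rad: 0 shut (at the start), 1.85 on its rear stop, leaning back past upright. Free hinge, slight drag: let go below 1.57 the lid falls shut, beyond that it falls back onto the stop. White frame with smoked window, 190 mm long, 150 mm wide, 10 mm thick, 0.3 kg; shut, its underside is 87 mm above the counter.
- lid_grip (a point): Middle of the lid's steel bar handle: round bar, 14 mm thick, 100 mm long, parallel to the hinge, an open loop 48 mm beyond the lid's free edge (gap 41 mm). In the lid it is 243 mm from the hinge axis and 5 mm to the outer side; shut, it is 92 mm above the counter on the sanitiser's -x side. Turns with the lid; when shut it has the sanitiser's axes.
- lid_hinge (a point): Middle of the lid's hinge axis, at x = 100, y = 0, z = 87 mm of the sanitiser, with the sanitiser's axes. The axis is the sanitiser's y axis; opening swings the handle from its -x side up and over.
- start (a joint): Travel of the start button, m: 0 out, 0.006 fully in; a spring pushes it out again, 5 N when fully in.
- start_top (a point): Middle of the top face of the round green start button, 32 mm across, on the deck; it is pressed straight down.
- brush: Wooden clothes brush lying bristles down. Origin: centre of the underside; x along its length, z up. Dark bristle block 128 x 48 x 20 mm, wooden back 140 x 58 mm from 20 to 32 mm high, and on it a raised wooden grip, 90 mm long (x) and 22 mm wide (y), from 32 to 62 mm high. About 0.18 kg.
- roller: Lint roller with a white drum and red handle, 170 mm long, 50 mm high, lying on the counter; leave alone. It and the brush swap places. Origin: underside near its middle.
- spray: White spray bottle with blue head, 72 mm across, 200 mm high; leave alone. Origin: underside.
- mug: White mug, 80 mm across, 90 mm high; leave alone. Origin: underside.
- bell: Steel counter bell, 84 mm across, 62 mm high; leave alone. Origin: underside.
- tags: Green tray of paper tags, 100 x 160 x 50 mm; leave alone. Origin: underside.
- softener: Blue bottle, 80 mm across, 200 mm high; leave alone. Origin: underside.
- starch: Yellow can, 60 mm across, 180 mm high; leave alone. Origin: underside.
Things that resemble listed ones, but are neither listed nor needed, are in the scene too. Several things have the shape of the brush; the one meant has the colours described above.

How it is judged:
On the way, in this order (a step that is already met when the one before it is completed fails the run):
1. the lid is folded back onto its stop and let go (value of joint lid above 1.75 rad and contact force between the fingers and lid below 0.1 N), for 0.2 s.
2. the brush lies flat on the tray, let go, with the lid back (x of brush in the frame of sanitiser between -0.03 and 0.03 m and y of brush in the frame of sanitiser between -0.045 and 0.045 m and z of brush in the frame of sanitiser between 0.004 and 0.02 m and angle between brush's own z axis and vertical below 0.12 rad and value of joint lid above 1.6 rad and contact force between the fingers and brush below 0.1 N and linear speed of brush below 0.03 m/s), for 0.2 s.
3. the lid is fully shut over the brush (x of brush in the frame of sanitiser between -0.03 and 0.03 m and y of brush in the frame of sanitiser between -0.045 and 0.045 m and z of brush in the frame of sanitiser between 0.004 and 0.02 m and angle between brush's own z axis and vertical below 0.12 rad and value of joint lid below 0.03 rad), for 0.2 s.
4. the start button is pressed all the way in with the lid shut (value of joint start above 0.0045 m and value of joint lid below 0.03 rad), for 0.05 s.
At the end, for the whole second after the job is handed in: The lid is shut (joint below 0.03 rad) with the brush at rest inside: flat, bristles down (tilt under 0.12 rad), on the tray floor (underside 4 to 20 mm above the counter), its centre within 30 mm (sanitiser x) and 45 mm (sanitiser y) of the tray's centre; the start button is out again (below 2 mm) (all of step 3 and value of joint start below 0.002 m and linear speed of brush below 0.02 m/s); the robot touches nothing.
It fails at once if the lid falls or is slammed shut (closing faster than 2 rad/s in the last 0.4 rad) (value of joint lid below 0.4 rad and velocity of joint lid below -2 rad/s).
It fails at once if the lid is flung against its stop (opening faster than 2 rad/s beyond 1.5 rad) (value of joint lid above 1.5 rad and velocity of joint lid above 2 rad/s).
It fails at once if the brush is dropped or thrown (faster than 0.7 m/s with no finger on it) (contact force between the fingers and brush below 0.05 N and linear speed of brush above 0.7 m/s).
It fails at once if the start button is pressed while the lid is not shut (value of joint start above 0.0045 m and value of joint lid above 0.1 rad).
It fails at once if another thing on the counter is moved more than 40 mm or tipped over (distance of any of roller, spray, mug, bell, tags, softener, starch from where it was at the start of the episode above 0.04 m or angle between any of roller, spray, mug, bell, tags, softener, starch's own z axis and vertical above 0.5 rad).
It also fails if it takes over 72 s, if anything falls off the work surface, if the arm or the gripper's body presses on something with over 40 N, if the wrist force passes 120 N, or if a joint passes its speed limit or range.

## Working session

There is one attempt and no reset: what is moved stays moved. The work goes in short steps, each a Python script; the robot and the scene stay as the last script left them, time stands still between calls to the robot, and variables do not carry over. Pictures are saved under pics/ and viewed, and the job is handed in when it is done.

```bash
ls; mkdir -p pics; python3 - <<'E'
from plant import ctrl
import cv2,numpy as np
for n in("top","side"):
    c=ctrl.camera(n); cv2.imwrite(f"pics/{n}0.png",c["color"][:,:,::-1]); print(n,c["K"].tolist(),c["dist"],np.round(c["world_to_cam"],4).tolist())
print(ctrl.get_time(),ctrl.get_orientation(),ctrl.get_tcp_pos(),ctrl.get_force())
E
```

```text
pics
top [[427.6007370406625, 0.0, 313.116378075427], [0.0, 427.6007370406625, 197.45899327045493], [0.0, 0.0, 1.0]] [-0.07187205  0.          0.          0.          0.        ] [[-0.0871, -0.9962, -0.0049, 0.0821], [-0.9737, 0.0862, -0.2108, 0.5397], [0.2104, -0.0135, -0.9775, 1.1689], [0.0, 0.0, 0.0, 1.0]]
side [[506.3142041589235, 0.0, 319.10291161886096], [0.0, 506.3142041589235, 191.86615734451073], [0.0, 0.0, 1.0]] [0.02810302 0.         0.         0.         0.        ] [[-0.9368, -0.3499, 0.0069, 0.5296], [-0.2396, 0.627, -0.7413, 0.1563], [0.255, -0.6961, -0.6711, 1.3871], [0.0, 0.0, 0.0, 1.0]]
0.1 [-0.12780589 -0.69525152 -0.12873553  0.69549849] [ 0.25849084 -0.67690431  0.21787231] [-0.45279758  0.11336765 -0.0044787 ]
```

View pics/top0.png

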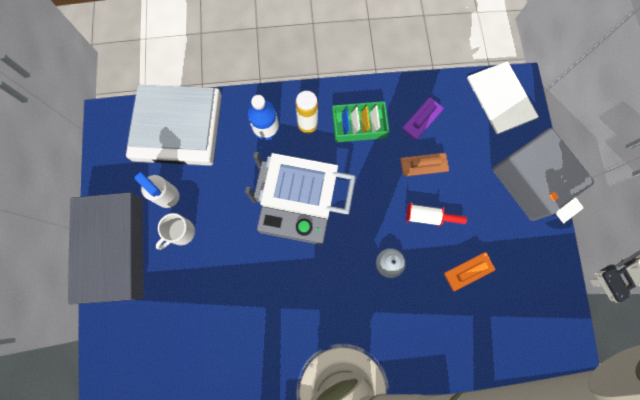

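View pics/side0.png

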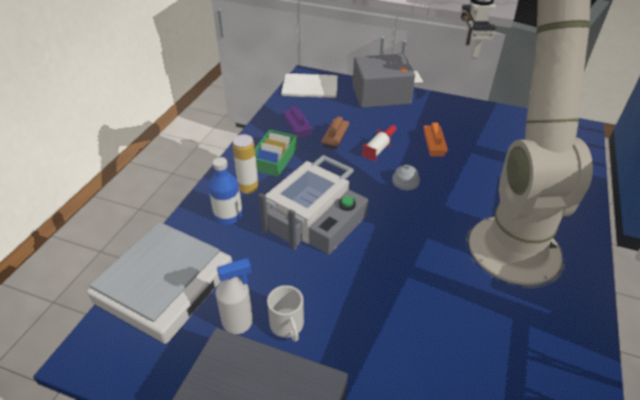

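```bash
cat > h.py <<'E'
import cv2,numpy as np
from scipy.spatial.transform import Rotation as R
def ray(c,uv):
    p=cv2.undistortPoints(np.array(uv,float).reshape(-1,1,2),c["K"],c["dist"]).reshape(-1,2)
    W=c["world_to_cam"];Rm=W[:3,:3];o=-Rm.T@W[:3,3]
    return o,np.c_[p,np.ones(len(p))]@Rm
def onz(c,uv,z):
    o,d=ray(c,uv); return o+d*((z-o[2])/d[:,2])[:,None]
def proj(c,P):
    W=c["world_to_cam"]; r,_=cv2.Rodrigues(W[:3,:3])
    return cv2.projectPoints(np.array(P,float).reshape(-1,1,3),r,W[:3,3],c["K"],c["dist"])[0].reshape(-1,2)
def tri(c1,u1,c2,u2):
    o1,d1=ray(c1,[u1]);o2,d2=ray(c2,[u2]);d1=d1[0]/np.linalg.norm(d1);d2=d2[0]/np.linalg.norm(d2)
    A=np.c_[d1,-d2];s=np.linalg.lstsq(A,o2-o1,rcond=None)[0]
    a=o1+s[0]*d1;b=o2+s[1]*d2; return (a+b)/2,np.linalg.norm(a-b)
def quat(xa,ya):
    xa=np.array(xa,float);xa/=np.linalg.norm(xa);ya=np.array(ya,float);ya-=xa*(ya@xa);ya/=np.linalg.norm(ya)
    return R.from_matrix(np.c_[xa,ya,np.cross(xa,ya)]).as_quat()[[3,0,1,2]]
E
python3 - <<'E'
import cv2
t=cv2.imread("pics/top0.png");s=cv2.imread("pics/side0.png")
cv2.imwrite("pics/t1.png",cv2.resize(t[140:255,240:370],None,fx=5,fy=5,interpolation=3))
cv2.imwrite("pics/t2.png",cv2.resize(t[90:300,380:510],None,fx=3,fy=2.8,interpolation=3))
cv2.imwrite("pics/s1.png",cv2.resize(s[100:260,240:460],None,fx=3.5,fy=3.5,interpolation=3))
E
```

```text
(no output)
```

View pics/t1.png

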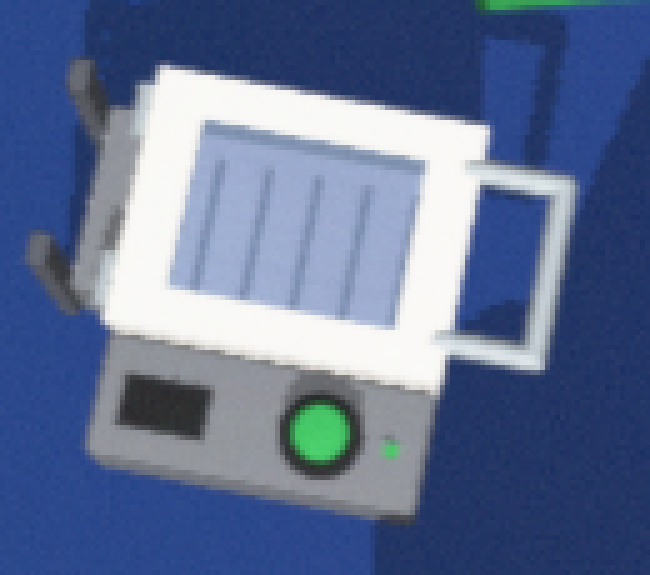

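View pics/t2.png

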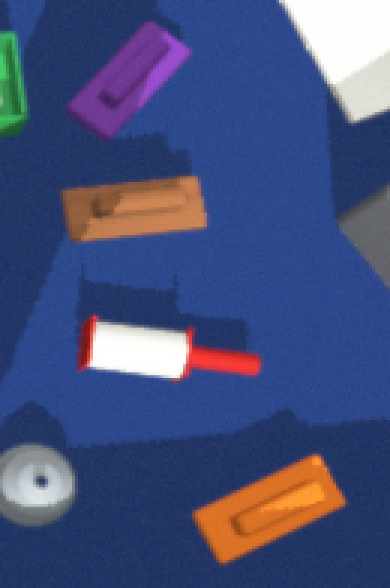

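View pics/s1.png

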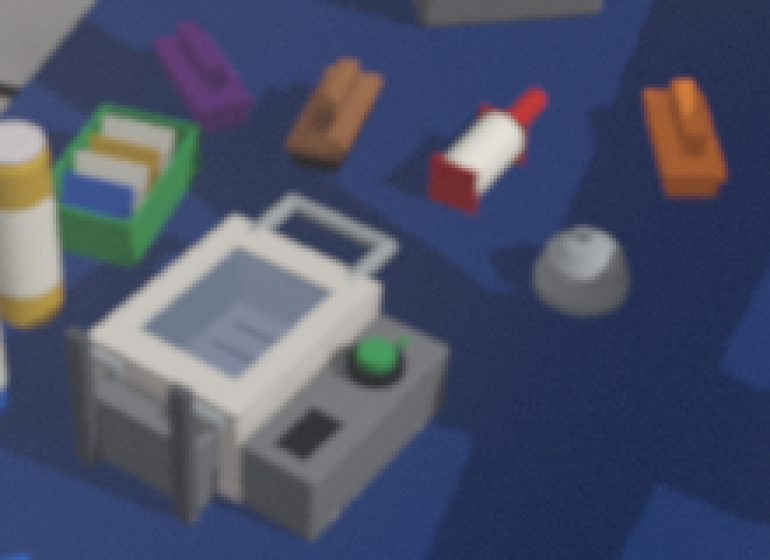

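```bash
cat > meas.py <<'E'
from h import *
from plant import ctrl
T=ctrl.camera("top");S=ctrl.camera("side")
import pickle;pickle.dump((T,S),open("cams.pkl","wb"))
def blob(c,lo,hi,roi):
    hsv=cv2.cvtColor(c["color"],cv2.COLOR_RGB2HSV)
    m=cv2.inRange(hsv,lo,hi);k=np.zeros_like(m);x0,y0,x1,y1=roi;k[y0:y1,x0:x1]=m[y0:y1,x0:x1]
    cs,_=cv2.findContours(k,cv2.RETR_EXTERNAL,cv2.CHAIN_APPROX_NONE)
    return max(cs,key=cv2.contourArea)
def cen(k):
    m=cv2.moments(k);return np.array([m['m10'],m['m01']])/m['m00']
if __name__=="__main__":
    # lid top frame
    w=blob(T,(0,0,235),(180,20,255),(255,145,350,225))
    P=onz(T,w.reshape(-1,2),0.097)[:,:2]
    r=cv2.minAreaRect((P*1000).astype(np.float32));print("lid",r)
    print(np.round(cv2.boxPoints(r),1).tolist())
    gT=blob(T,(45,120,90),(80,255,255),(290,215,312,240));gS=blob(S,(45,100,60),(85,255,255),(338,192,357,212))
    print("btn",cv2.contourArea(gT),cv2.contourArea(gS),tri(T,cen(gT),S,cen(gS)))
    for z in(.07,.075,.08,.085):print(z,onz(T,[cen(gT)],z),onz(S,[cen(gS)],z))
    b=blob(T,(5,60,60),(16,255,255),(395,145,455,180))
    P=onz(T,b.reshape(-1,2),0.032)[:,:2]
    r=cv2.minAreaRect((P*1000).astype(np.float32));print("brush",r,np.round(cv2.boxPoints(r),1).tolist())
E
python3 meas.py
```

```text
lid ((576.5508422851562, 70.6500244140625), (189.0742645263672, 150.8964080810547), 73.96683502197266)
[[477.8999938964844, 0.6000000238418579], [623.0, -41.0], [675.2000122070312, 140.6999969482422], [530.0999755859375, 182.3000030517578]]
btn 100.0 74.5 (array([0.45876048, 0.06833657, 0.08597699]), np.float64(0.0022185003990312312))
0.07 [[0.46223465 0.06872383 0.07      ]] [[0.46226269 0.05192248 0.07      ]]
0.075 [[0.46149518 0.0686498  0.075     ]] [[0.46081165 0.05706533 0.075     ]]
0.08 [[0.4607557  0.06857577 0.08      ]] [[0.45936061 0.06220817 0.08      ]]
0.085 [[0.46001622 0.06850174 0.085     ]] [[0.45790957 0.06735102 0.085     ]]
brush ((622.8234252929688, -305.75848388671875), (57.231632232666016, 137.57763671875), 1.9212485551834106) [[591.9000244140625, -238.0], [596.5, -375.5], [653.7000122070312, -373.5], [649.0999755859375, -236.0]]
```

```bash
cat > geo.py <<'E'
from h import *
O=np.array([0.5766,0.0707,0]);ex=np.array([0.276,0.961,0]);ex/=np.linalg.norm(ex);ez=np.array([0,0,1.]);ey=np.cross(ez,ex)
def w(x,y,z):return O+x*ex+y*ey+z*ez
def handle(th): # world pos of bar centre at lid angle
    c,s=np.cos(th),np.sin(th)
    # shut: (-243,+5 z). outer normal z at shut rotates towards +x
    return w(.1-.243*c+.005*s,0,.087+.243*s+.005*c)
def pose(P,pitch,flip=1,back=0,tip=.019):
    a=np.cos(pitch)*ex-np.sin(pitch)*ez     # pitch: downwards angle
    n=np.sin(pitch)*ex+np.cos(pitch)*ez
    return P+a*(tip-back),quat(a,flip*n)
E
python3 - <<'E'
from geo import *
from plant import ctrl
import pickle;T,S=pickle.load(open("cams.pkl","rb"))
print("handle px",proj(T,[handle(0)]),proj(S,[handle(0)]), handle(0),handle(1.85))
print("purple",onz(T,[[405,127.5],[416,138]],.02),"roller",onz(T,[[408,204],[409,222],[466,220]],.03),"bell",onz(T,[[390,263]],.03))
print("R0",R.from_quat(ctrl.get_orientation()[[1,2,3,0]]).as_matrix().round(2).tolist())
for f in(1,-1):
  for p0 in(35,45,55):
    print(f,p0)
    for th in np.linspace(0,1.85,6):
      for e in (90,):
        pit=np.radians(p0+(e-p0)*th/1.85)
        q=ctrl.solve_ik(*[x for x in pose(handle(th),pit,f)])
        print(round(th,2),None if q is None else np.round(q,2).tolist())
    q=ctrl.solve_ik(*pose(handle(0),np.radians(p0),f,back=.1));print("pre",None if q is None else np.round(q,2).tolist())
E
```

```text
handle px [[349.44088998 194.42836284]] [[336.04221467 164.18348698]] [ 0.53712602 -0.06674382  0.092     ] [0.62401703 0.2358006  0.31921192]
purple [[ 0.7476217  -0.26716095  0.02      ]
 [ 0.7108286  -0.29627689  0.02      ]] roller [[ 0.50670666 -0.24131956  0.03      ]
 [ 0.45350698 -0.23715383  0.03      ]
 [ 0.44418483 -0.40535535  0.03      ]] bell [[ 0.34112316 -0.16746029  0.03      ]]
R0 [[-0.0, 0.36, -0.93], [0.0, -0.93, -0.36], [-1.0, -0.0, 0.0]]
1 35
0.0 [1.15, 1.12, -1.05, 2.08, -0.11, 0.44, 1.81]
0.37 [1.06, 0.84, -1.04, 2.08, -0.15, 0.5, 1.64]
0.74 [0.89, 0.6, -0.99, 2.03, -0.12, 0.6, 1.41]
1.11 [0.71, 0.51, -1.05, 1.92, 0.15, 0.75, 0.96]
1.48 [0.42, 0.52, -1.01, 1.78, 0.36, 0.96, 0.6]
1.85 [0.12, 0.6, -0.93, 1.61, 0.51, 1.19, 0.37]
pre [1.29, 1.05, -1.09, 2.0, -0.1, 0.67, 1.81]
1 45
0.0 [1.05, 0.98, -0.96, 2.1, -0.08, 0.4, 1.71]
0.37 [0.96, 0.73, -0.95, 2.08, -0.1, 0.5, 1.55]
0.74 [0.78, 0.53, -0.89, 2.02, -0.08, 0.63, 1.35]
1.11 [0.64, 0.48, -0.98, 1.9, 0.18, 0.8, 0.92]
1.48 [0.38, 0.5, -0.96, 1.77, 0.36, 0.98, 0.61]
1.85 [0.12, 0.6, -0.93, 1.61, 0.51, 1.19, 0.37]

[... 769 characters left out ...]
0.79, -0.39, 2.12, -0.98, 0.62, -0.53]
0.37 [0.51, 0.56, -0.25, 2.11, -0.85, 0.68, -0.83]
0.74 [0.29, 0.4, -0.17, 2.05, -0.62, 0.73, -1.24]
1.11 [0.08, 0.33, -0.17, 1.94, -0.34, 0.79, -1.7]
1.48 [-0.07, 0.37, -0.27, 1.79, -0.04, 0.91, -2.15]
1.85 [-0.27, 0.47, -0.27, 1.64, 0.14, 1.05, -2.43]
pre [0.72, 0.67, -0.23, 2.06, -0.87, 0.86, -0.61]
-1 55
0.0 [0.6, 0.72, -0.36, 2.14, -0.87, 0.51, -0.72]
0.37 [0.41, 0.52, -0.21, 2.11, -0.7, 0.62, -1.02]
0.74 [0.21, 0.38, -0.14, 2.03, -0.48, 0.72, -1.41]
1.11 [0.03, 0.33, -0.16, 1.92, -0.24, 0.81, -1.81]
1.48 [-0.08, 0.37, -0.28, 1.78, 0.0, 0.93, -2.19]
1.85 [-0.27, 0.47, -0.27, 1.64, 0.14, 1.05, -2.43]
pre [0.61, 0.58, -0.21, 2.08, -0.76, 0.75, -0.79]
```

```bash
python3 - <<'E'
from geo import *
import pickle;T,S=pickle.load(open("cams.pkl","rb"))
print(tri(T,[350.4,195],S,[338.3,162.6]),onz(T,[[350.4,195]],.092),onz(S,[[338.3,162.6]],.092))
t=cv2.resize(T["color"][160:225,320:365],None,fx=9,fy=9,interpolation=0)[:,:,::-1]
s=cv2.resize(S["color"][145:195,300:365],None,fx=8,fy=8,interpolation=0)[:,:,::-1]
cv2.imwrite("pics/hh.png",np.hstack([cv2.copyMakeBorder(s,0,t.shape[0]-s.shape[0],0,0,0) if s.shape[0]<t.shape[0] else s,t])[:600,:1000]); print(t.shape,s.shape)
E
```

```text
(array([ 0.53240974, -0.06875378,  0.09843007]), np.float64(0.0029299111528318525)) [[ 0.53526447 -0.06923988  0.092     ]] [[ 0.53327173 -0.07625988  0.092     ]]
(585, 405, 3) (400, 520, 3)
```

```bash
python3 -c "
import cv2;i=cv2.imread('pics/hh.png');print(i.shape);cv2.imwrite('pics/hh2.png',cv2.resize(i,(790,500)))"
```

```text
(585, 925, 3)
```

View pics/hh2.png

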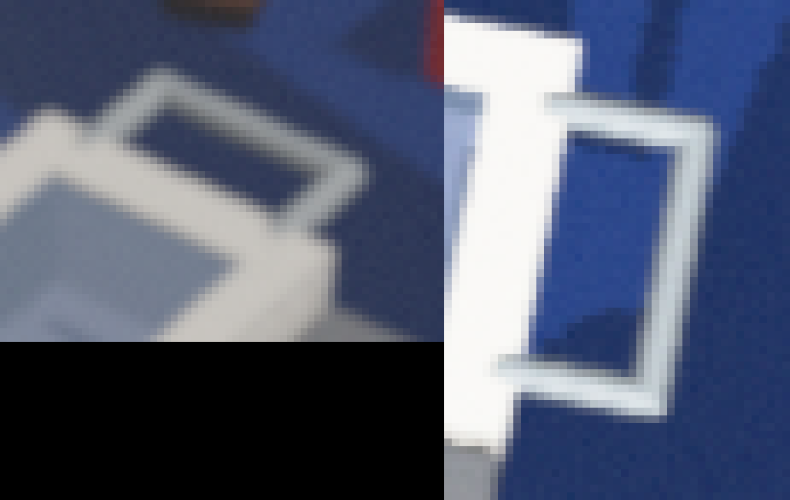

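```bash
python3 - <<'E'
from geo import *
from plant import ctrl
p=np.radians(45)
ctrl.reach(*pose(handle(0),p,1,back=.13)); print(ctrl.get_time(),ctrl.get_force())
ctrl.servo_line(*pose(handle(0),p,1,back=.05),rate=.15)
print(ctrl.get_time(),ctrl.get_tcp_pos(),pose(handle(0),p,1,back=.05)[0],ctrl.get_force(),ctrl.get_gripper_width())
for n in("top","side"):
    c=ctrl.camera(n); cv2.imwrite(f"pics/a_{n}.png",c["color"][:,:,::-1])
s=cv2.imread("pics/a_side.png")[80:260,220:460];t=cv2.imread("pics/a_top.png")[130:260,240:440]
cv2.imwrite("pics/a1.png",cv2.resize(s,None,fx=3,fy=3,interpolation=3));cv2.imwrite("pics/a2.png",cv2.resize(t,None,fx=4,fy=4,interpolation=3))
E
```

```text
2.2917 [0.76104747 0.13214134 0.2635803 ]
2.975 [ 0.53131985 -0.08823464  0.11413159] [ 0.5310751  -0.08781243  0.11392031] [-0.45989637 -0.26130231 -0.96446301] 0.09268814956455465
```

View pics/a1.png

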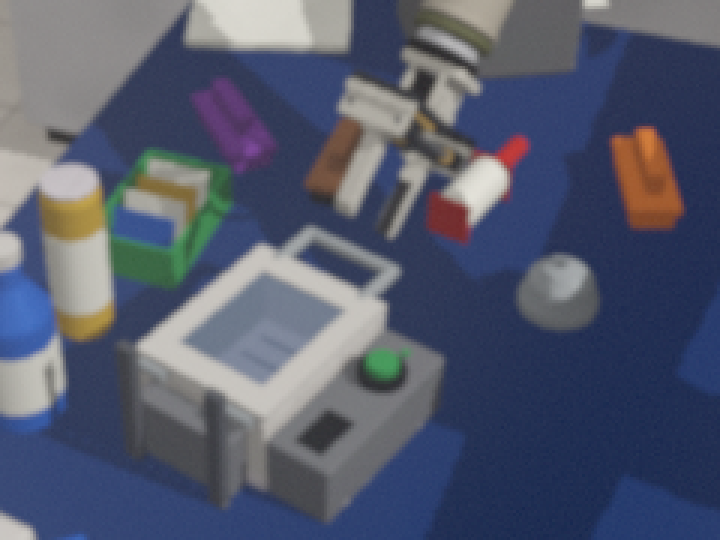

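View pics/a2.png

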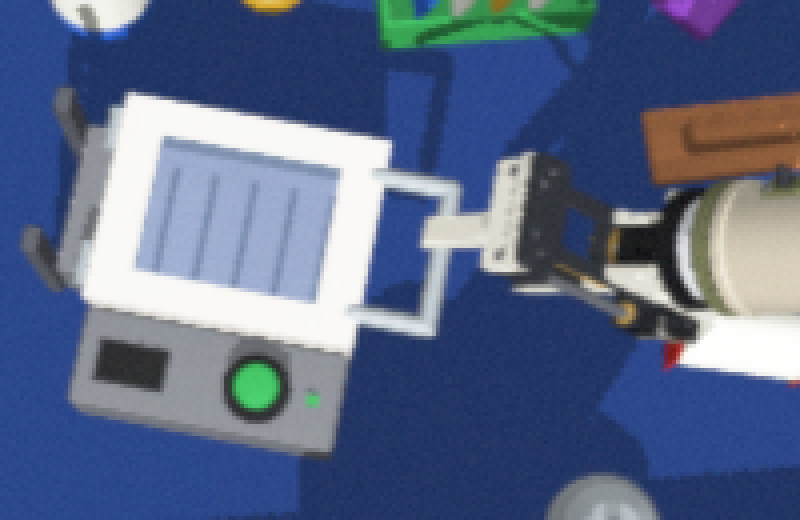

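```bash
python3 - <<'E'
from geo import *
from plant import ctrl
import pickle;T,S=pickle.load(open("cams.pkl","rb"))
M=R.from_quat(ctrl.get_orientation()[[1,2,3,0]]).as_matrix();t=ctrl.get_tcp_pos()
P=[t+.046*M[:,1],t-.046*M[:,1]]
print(np.round(M,2).tolist(),P,(proj(S,P)-[220,80])*3,(proj(T,P)-[240,130])*4)
E
```

```text
[[0.2, 0.2, 0.96], [0.68, 0.68, -0.28], [-0.71, 0.71, 0.0]] [array([ 0.54042204, -0.05751934,  0.14686137]), array([ 0.52242198, -0.12007141,  0.08184417])] [[343.45062844 213.18005401]
 [378.55454711 232.74483138]] [[429.91207786 236.18368713]
 [514.2409025  274.67783316]]
```

```bash
python3 - <<'E'
from geo import *
from plant import ctrl
p=np.radians(45)
ctrl.servo_line(*pose(handle(0),p,1),rate=.1)
print(ctrl.get_time(),ctrl.get_tcp_pos()-pose(handle(0),p)[0],ctrl.get_force())
ctrl.grab()
print(ctrl.get_time(),ctrl.get_gripper_width(),ctrl.get_force(),ctrl.get_tcp_pos()-pose(handle(0),p)[0])
c=ctrl.camera("side");cv2.imwrite("pics/b1.png",cv2.resize(c["color"][80:260,220:460,::-1],None,fx=3,fy=3,interpolation=3))
E
```

```text
3.725 [ 0.00010055 -0.0002064   0.00014676] [-0.06350568 -0.63072361 -0.38716219]
4.95 0.012794730106276507 [ 0.53446227 -2.15007795 -1.0724349 ] [-3.31425659e-06 -2.91684489e-04 -2.10231912e-04]
```

View pics/b1.png

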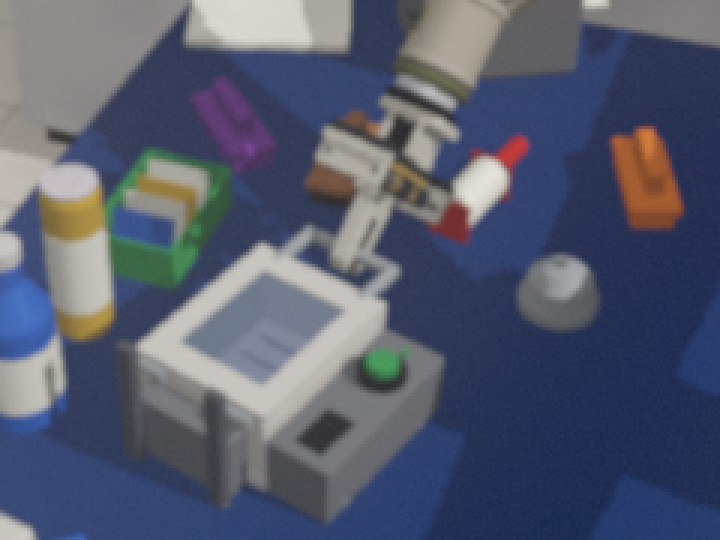

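```bash
cat > sw.py <<'E'
from geo import *
from plant import ctrl
def swing(ths,pitches,rate=.12,maxF=45):
    for th,p in zip(ths,pitches):
        ctrl.servo_line(*pose(handle(th),np.radians(p)),rate=rate)
        f=ctrl.get_force();e=ctrl.get_tcp_pos()-pose(handle(th),np.radians(p))[0]
        print(f"{th:.2f} t={ctrl.get_time():.2f} F={np.round(f,1)} w={ctrl.get_gripper_width()*1e3:.1f} e={np.round(e*1e3,1)}")
        if np.linalg.norm(f)>maxF: print("STOP");return False
    return True
E
python3 - <<'E'
from sw import *
ths=np.linspace(0,1.85,14)[1:6];swing(ths,45+45*ths/1.85)
E
```

```text
0.14 t=5.43 F=[-1.1 -4.6 -1.8] w=13.1 e=[ 0.  -0.4  0.4]
0.28 t=5.87 F=[-1.2 -5.5  0.1] w=13.0 e=[ 0.1 -0.7  0.2]
0.43 t=6.30 F=[-1.2 -6.2  0.5] w=13.0 e=[ 0.4 -0.4  0.5]
0.57 t=6.73 F=[ 0.2 -5.5  0.9] w=13.2 e=[0.8 0.2 1. ]
0.71 t=7.17 F=[ 2.7 -4.4  0.4] w=12.8 e=[1.  0.6 1.1]
```

```bash
python3 - <<'E'
from sw import *
ths=np.append(np.linspace(0,1.85,14)[6:-1],1.835);swing(ths,45+45*ths/1.85)
c=ctrl.camera("side");cv2.imwrite("pics/c1.png",cv2.resize(c["color"][40:260,200:440,::-1],None,fx=2.7,fy=2.7,interpolation=3))
E
```

```text
0.85 t=7.59 F=[ 2.3 -5.7  4.2] w=13.5 e=[1.  0.5 1. ]
1.00 t=8.02 F=[ 1.1 -7.3  6.4] w=12.9 e=[1.  0.5 1. ]
1.14 t=8.44 F=[ 1.5 -6.2  9. ] w=13.1 e=[1.  0.8 1.1]
1.28 t=8.87 F=[ 2.7 -4.4  7.4] w=12.8 e=[1.  1.1 0.9]
1.42 t=9.29 F=[ 4.1 -3.5  6.5] w=13.0 e=[1.  1.2 0.7]
1.57 t=9.72 F=[ 5.  -1.8  5.2] w=13.4 e=[1.  1.5 0.5]
1.71 t=10.14 F=[ 5.  -1.9  6. ] w=13.1 e=[0.9 1.4 0.2]
1.83 t=10.54 F=[ 6.  -0.3  3.7] w=13.3 e=[ 0.6  1.1 -0.1]
```

View pics/c1.png

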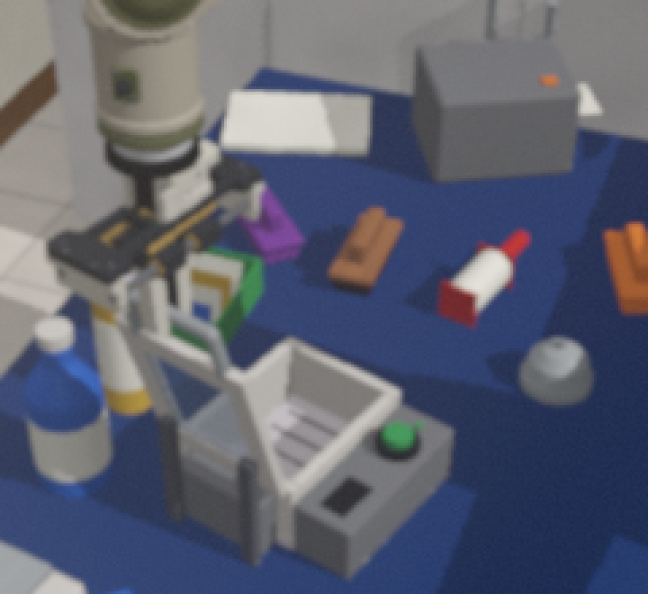

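```bash
python3 - <<'E'
from sw import *
swing([1.85],[90],rate=.05)
ctrl.ungrasp(); print(ctrl.get_time(),ctrl.get_gripper_width(),ctrl.get_force())
ctrl.servo_line(ctrl.get_tcp_pos()+[0,0,.09],rate=.15); print(ctrl.get_time(),ctrl.get_force())
c=ctrl.camera("side");cv2.imwrite("pics/d1.png",cv2.resize(c["color"][40:260,200:440,::-1],None,fx=2.7,fy=2.7,interpolation=3))
# brush grasp options
b=np.array([.6228,-.3058])
for f in(1,-1):
    q=quat([0,0,-1],[f*.9994,f*.0335,0]);a=ctrl.solve_ik([*b,.035],q);print(f,None if a is None else np.round(a,2))
    for th in(25,-25):
        d=R.from_euler('z',th+92-90+ (np.degrees(np.arctan2(ex[1],ex[0]))-92),degrees=True).apply([f,0,0])
        a=ctrl.solve_ik(w(0,0,.048),quat([0,0,-1],d));print(th,None if a is None else np.round(a,2))
E
```

```text
1.85 t=10.84 F=[ 1.3 -5.7 10. ] w=13.4 e=[ 0.  -1.2  0.5]
12.1583 0.09282070926275508 [0.29149506 0.0166726  0.10445625]
12.9083 [ 0.50305388 -0.00166347 -0.02611487]
1 [ 0.51  0.78 -0.22  1.79  0.27  0.6   0.16]
25 [-0.07  0.67 -0.22  2.05  0.31  0.45 -0.37]
-25 [-0.17  0.67 -0.07  2.06  0.11  0.42 -1.04]
-1 [-0.13  0.99  0.92  1.83 -1.03  0.89 -1.81]
25 [ 0.3   0.8  -0.81  2.03  0.91  0.72  2.2 ]
-25 [ 0.18  0.74 -0.6   2.03  0.74  0.6   1.48]
```

View pics/d1.png

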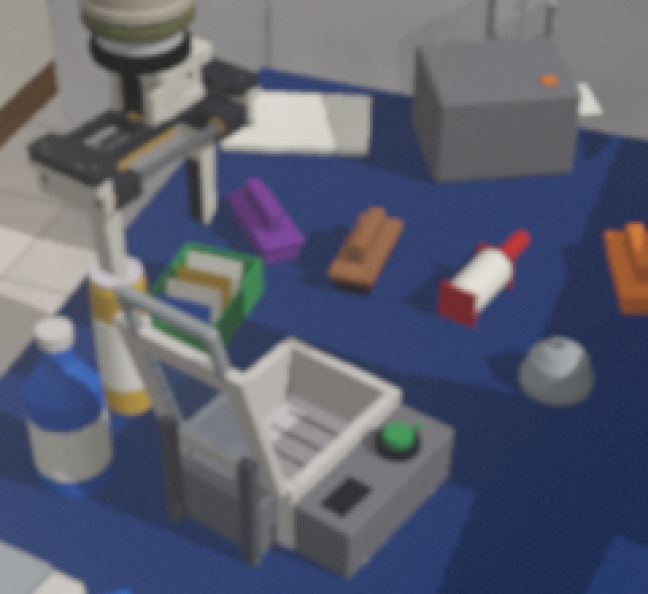

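```bash
python3 - <<'E'
from sw import *
b=[.6228,-.3058];q=quat([0,0,-1],[.9994,.0335,0])
ctrl.reach([*b,.28],q);print(ctrl.get_time())
ctrl.servo_line([*b,.037],rate=.2);print(ctrl.get_time(),ctrl.get_force())
ctrl.grab();print(ctrl.get_time(),ctrl.get_gripper_width(),ctrl.get_force())
ctrl.servo_line([*b,.20],rate=.15);print(ctrl.get_time(),ctrl.get_gripper_width(),ctrl.get_force(),ctrl.get_torque())
for n in("top","side"):
    c=ctrl.camera(n); cv2.imwrite(f"pics/e_{n}.png",cv2.resize(c["color"][60:260,230:480,::-1],None,fx=3,fy=3,interpolation=3))
E
```

```text
14.95
16.3167 [ 1.08357924  0.44460441 -0.08032028]
17.4167 0.021981829105925135 [ 0.57053794  0.263929   -0.95883079]
18.65 0.021996575133943104 [ 0.12397643  0.35017178 -2.50752098] [-0.02180228 -0.0625285  -0.0015524 ]
```

View pics/e_top.png

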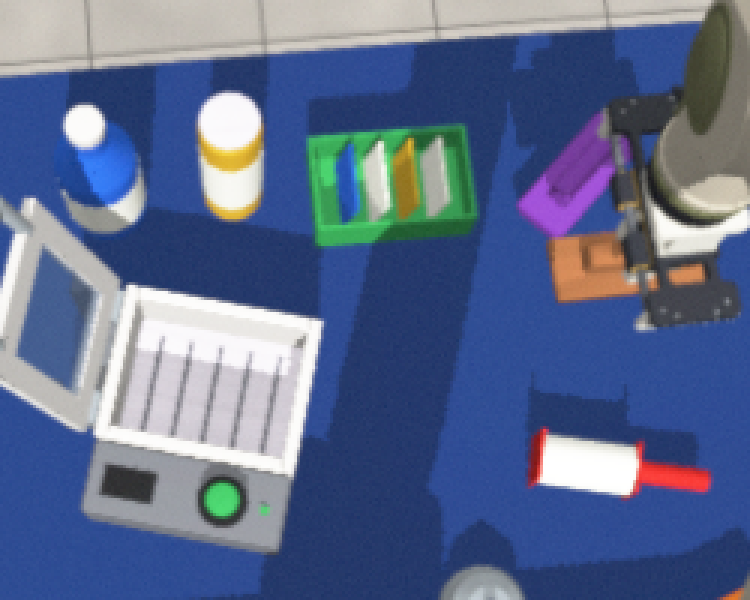

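View pics/e_side.png

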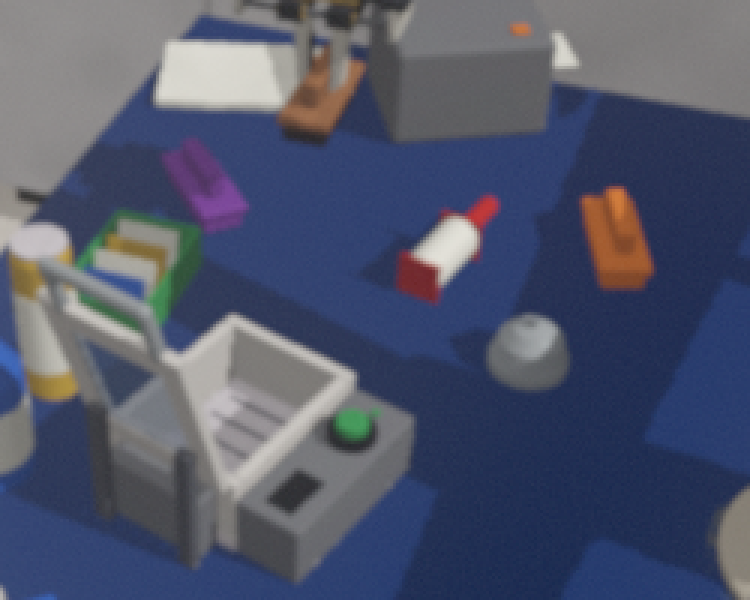

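```bash
python3 - <<'E'
from geo import *
import pickle;T,S=pickle.load(open("cams.pkl","rb"))
f=lambda z:np.array(z)/3+[230,60]
P=onz(T,f([[128,287],[322,320],[292,473],[97,440]]),.085);print(P.round(4),P.mean(0),O)
d=(P-O);print(np.c_[d@ex,d@ey].round(4))
print(onz(T,f([[551,235],[558,302]]),.195))
E
```

```text
[[ 6.714e-01  1.398e-01  8.500e-02]
 [ 6.223e-01 -4.160e-02  8.500e-02]
 [ 4.783e-01  6.000e-04  8.500e-02]
 [ 5.252e-01  1.786e-01  8.500e-02]] [0.57430119 0.06935373 0.085     ] [0.5766 0.0707 0.    ]
[[ 0.0926 -0.072 ]
 [-0.0954 -0.0749]
 [-0.0945  0.0751]
 [ 0.0895  0.0791]]
[[ 0.65041859 -0.2408266   0.195     ]
 [ 0.5891083  -0.23830349  0.195     ]]
```

```bash
cat > pl.py <<'E'
from sw import *
ang=np.degrees(np.arctan2(ex[1],ex[0]))-90+25
qp=quat([0,0,-1],R.from_euler('z',ang,degrees=True).apply([1,0,0]))
E
python3 - <<'E'
from pl import *
ctrl.servo_line(w(0,0,.20),qp,rate=.25);print(ctrl.get_time(),ctrl.get_force(),ctrl.get_torque())
ctrl.servo_line(w(0,0,.115),rate=.2);print(ctrl.get_time(),ctrl.get_force())
for n in("top","side"):
    c=ctrl.camera(n); cv2.imwrite(f"pics/f_{n}.png",cv2.resize(c["color"][60:260,230:480,::-1],None,fx=3,fy=3,interpolation=3))
E
```

```text
20.4167 [-0.27840205 -0.22136465 -1.61086734] [-0.0510679  -0.1171207   0.00688037]
20.9917 [-0.14983464  0.28109693 -2.07585777]
```

View pics/f_top.png

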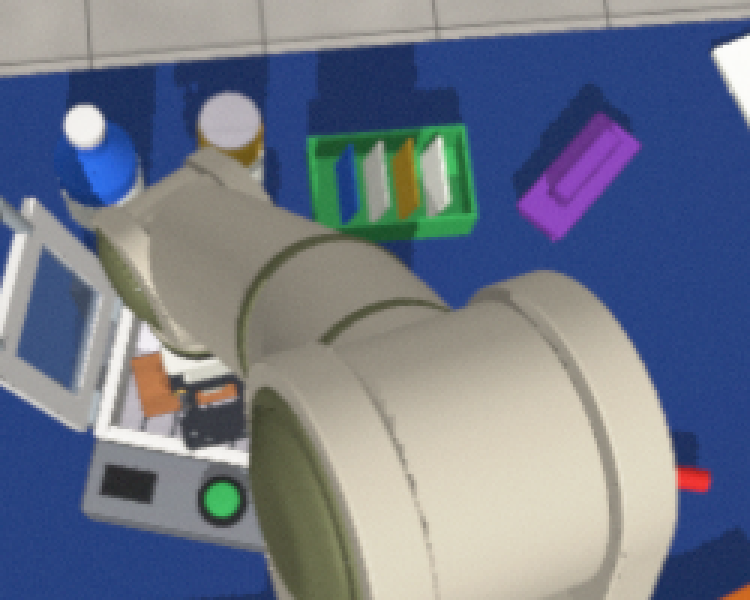

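View pics/f_side.png

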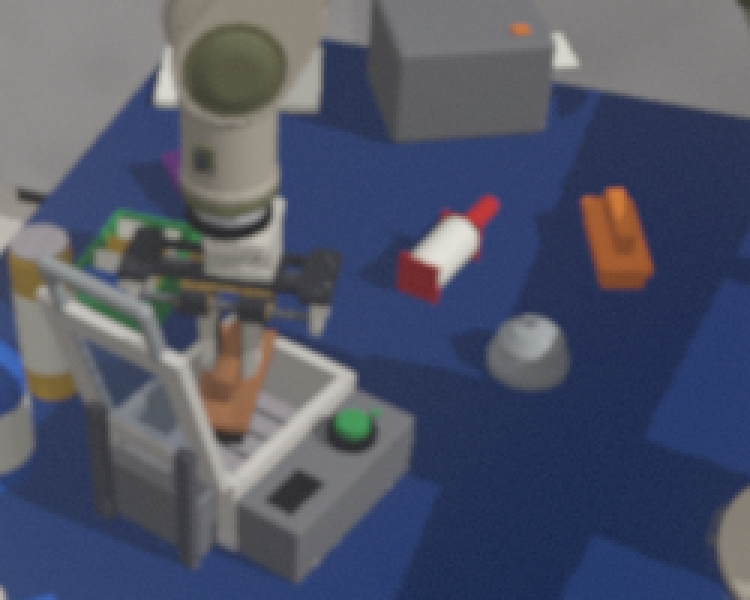

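```bash
python3 - <<'E'
from pl import *
ctrl.servo_line(w(0,0,.060),rate=.12);print(ctrl.get_time(),ctrl.get_force())
ctrl.servo_line(w(0,0,.0515),rate=.05);print(ctrl.get_time(),ctrl.get_force(),ctrl.get_torque())
ctrl.servo_line(w(0,0,.0495),rate=.02);print(ctrl.get_time(),ctrl.get_force(),ctrl.get_torque())
E
```

```text
21.7 [ 0.70474977  0.39107834 -1.12232887]
22.0167 [ 0.41187219 -0.5811287  -1.66479734] [ 0.00691142 -0.10907489 -0.00276803]
22.2667 [ 0.45191934  0.61480374 -3.10513786] [-0.02140593 -0.0996088   0.03146822]
```

```bash
python3 - <<'E'
from pl import *
for z in(.0485,.0475,.0465,.0455):
    ctrl.servo_line(w(0,0,z),rate=.02);f=np.mean([ctrl.get_force() for _ in range(3)],0);print(z,ctrl.get_time(),f,ctrl.get_tcp_pos()[2])
    if f[2]>1:break
ctrl.ungrasp();print(ctrl.get_time(),ctrl.get_gripper_width(),ctrl.get_force())
E
```

```text
0.0485 22.5167 [-0.67132415 -0.02948826  2.44910194] 0.04884705402282586
23.725 0.09280832134933321 [-0.37700943 -0.18330788  0.25045847]
```

```bash
python3 - <<'E'
from pl import *
ctrl.servo_line(w(0,0,.15),rate=.15);print(ctrl.get_time(),ctrl.get_force())
ctrl.servo_line(w(-.10,0,.40),rate=.3);print(ctrl.get_time())
for n in("top","side"):
    c=ctrl.camera(n); cv2.imwrite(f"pics/g_{n}.png",cv2.resize(c["color"][60:260,230:480,::-1],None,fx=3,fy=3,interpolation=3))
E
```

```text
24.55 [-0.02751549  1.14182351 -0.06812313]
25.6
```

View pics/g_side.png

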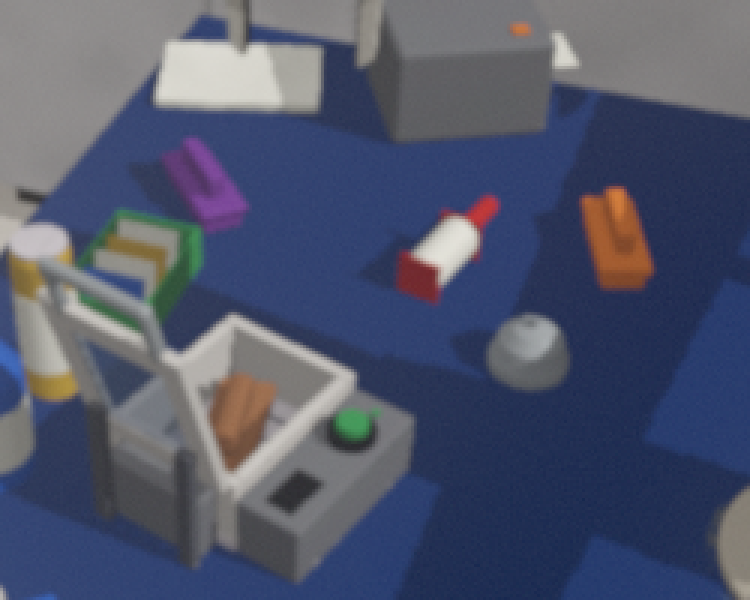

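View pics/g_top.png

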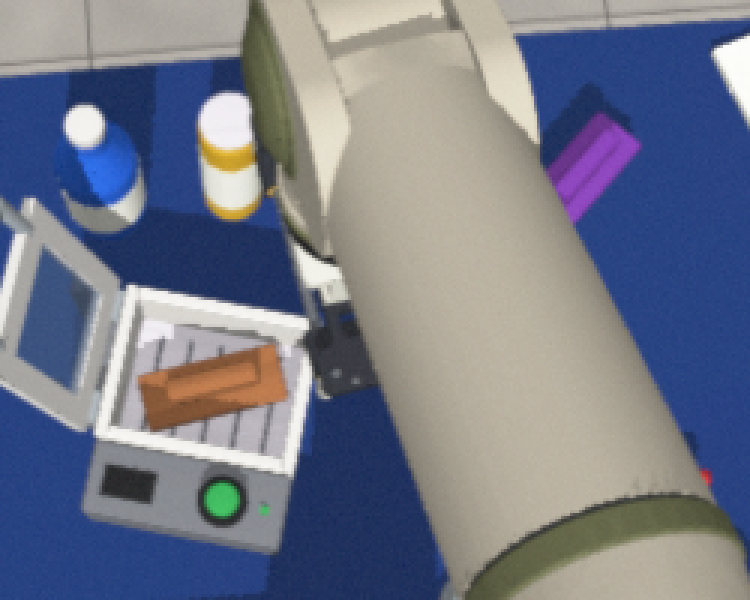

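```bash
python3 - <<'E'
from sw import *
P,q=pose(handle(1.85),np.radians(90))
ctrl.reach(P+[0,0,.10],q);print(ctrl.get_time(),ctrl.get_tcp_pos()-P)
ctrl.servo_line(P,rate=.15);print(ctrl.get_time(),ctrl.get_force())
ctrl.grab();print(ctrl.get_time(),ctrl.get_gripper_width(),ctrl.get_force())
c=ctrl.camera("side");cv2.imwrite("pics/h1.png",cv2.resize(c["color"][60:260,230:480,::-1],None,fx=3,fy=3,interpolation=3))
if .010<ctrl.get_gripper_width()<.018:
    ths=np.linspace(1.85,0,14)[1:4];swing(ths,45+45*ths/1.85)
E
```

```text
26.7583 [ 0.00026578 -0.00150269  0.09958707]
27.575 [-0.75184589  0.04074854  0.01090693]
28.8 0.012680298147582213 [-3.43297738 -5.27140305  2.87427213]
1.71 t=29.27 F=[-0.3  1.2 -2.5] w=12.9 e=[ 0.  -0.   0.1]
1.57 t=29.70 F=[-0.8  0.6  0.8] w=13.2 e=[0.1 0.5 0.3]
1.42 t=30.12 F=[-0.6  0.9  0.6] w=12.8 e=[-0.   0.2 -0.1]
```

View pics/h1.png

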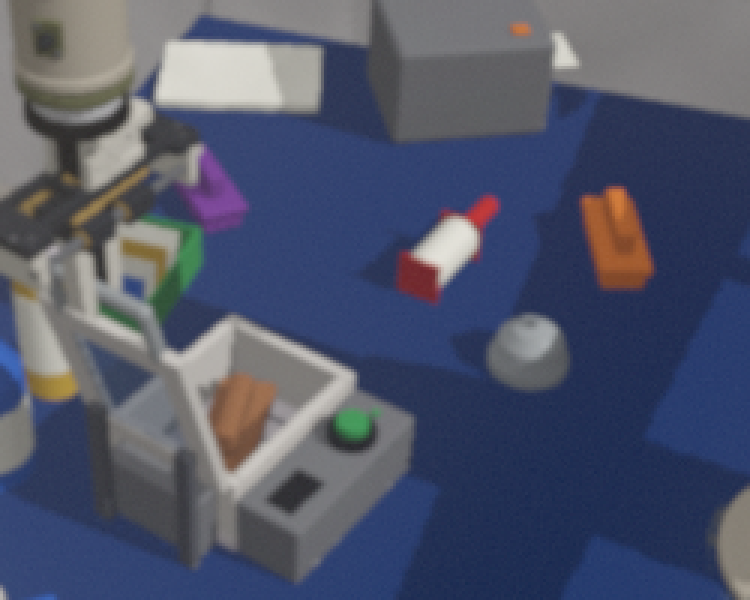

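```bash
python3 - <<'E'
from sw import *
ths=np.linspace(1.85,0,14)[4:]
if swing(ths[:-3],45+45*ths[:-3]/1.85): 
    if swing(ths[-3:],45+45*ths[-3:]/1.85,rate=.08):
        swing([-.008],[45],rate=.03)
c=ctrl.camera("side");cv2.imwrite("pics/i1.png",cv2.resize(c["color"][60:260,230:480,::-1],None,fx=3,fy=3,interpolation=3))
E
```

```text
1.28 t=30.55 F=[-0.5  0.8 -2.9] w=13.1 e=[-0.1  0.2 -0.4]
1.14 t=30.98 F=[-1.4  2.7 -2.5] w=13.1 e=[-0.2  0.5 -0.3]
1.00 t=31.40 F=[-2.6  2.  -1.6] w=13.0 e=[-0.1  0.9  0.1]
0.85 t=31.82 F=[-6.3 -0.3  1.4] w=12.9 e=[-0.2  0.8  0.4]
0.71 t=32.25 F=[-8.6 -2.8  5.7] w=13.1 e=[-0.1  0.9  0.7]
0.57 t=32.68 F=[-9.6 -6.9  4.3] w=13.1 e=[-0.   0.6  0.7]
0.43 t=33.12 F=[-9.9 -7.1  4.3] w=13.0 e=[-0.   0.4  0.6]
0.28 t=33.68 F=[-8.7 -6.5  3. ] w=13.0 e=[0.1 0.6 0.8]
0.14 t=34.25 F=[-9.5 -4.7  0.3] w=13.5 e=[0.2 0.7 0.6]
0.00 t=34.83 F=[-8.7 -2.7 -0.9] w=13.2 e=[0.2 0.9 0.5]
-0.01 t=35.08 F=[-9.3 -3.  -0.5] w=12.9 e=[0.2 0.9 0.8]
```

View pics/i1.png

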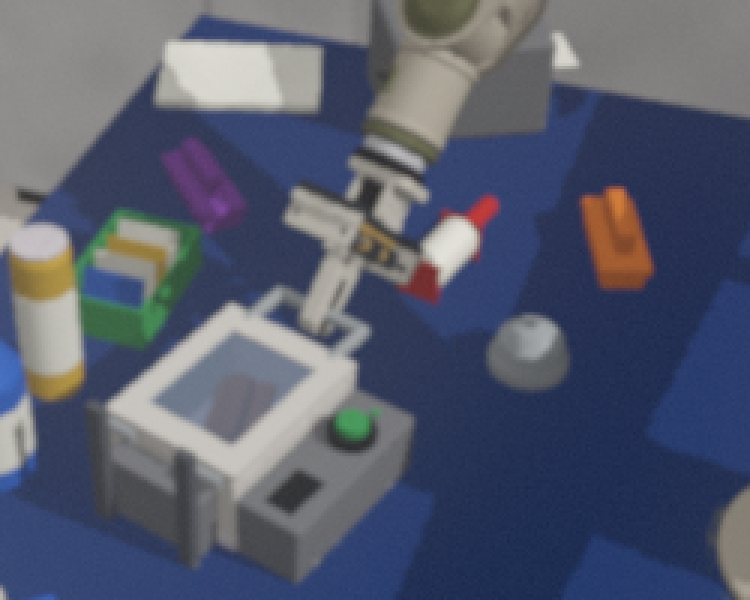

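```bash
python3 - <<'E'
from sw import *
ctrl.ungrasp();print(ctrl.get_time(),ctrl.get_gripper_width(),ctrl.get_force())
ctrl.servo_line(*pose(handle(0),np.radians(45),back=.13),rate=.15);print(ctrl.get_time(),ctrl.get_force())
T=ctrl.camera("top");S=ctrl.camera("side")
import pickle;pickle.dump((T,S),open("cams2.pkl","wb"))
for n,c in(("top",T),("side",S)): cv2.imwrite(f"pics/j_{n}.png",cv2.resize(c["color"][60:260,230:480,::-1],None,fx=3,fy=3,interpolation=3))
m=lambda c,r:(c["color"][r[1]:r[3],r[0]:r[2]])
T0,S0=pickle.load(open("cams.pkl","rb"))
for a,b,r in((T0,T,(250,145,335,245)),(S0,S,(255,180,340,245))):
    print(np.abs(m(a,r).astype(int)-m(b,r)).mean())
q=quat([0,0,-1],ex);print(ctrl.solve_ik([.460,.0685,.09],q),ctrl.solve_ik([.460,.0685,.09],quat([0,0,-1],-ex)))
E
```

```text
36.4417 0.09280284952780232 [0.68062582 0.13190087 0.99354249]
37.4667 [0.14033607 0.73110566 0.49988074]
5.583843137254902
2.454841628959276
[-0.30732597  0.51383307  0.05228923  2.29892538 -0.07927221  0.33038342
  1.10434539] [-0.74957452  0.6310458   0.72444846  2.32517491 -0.93963036  0.50556931
 -1.1047987 ]
```

View pics/j_side.png

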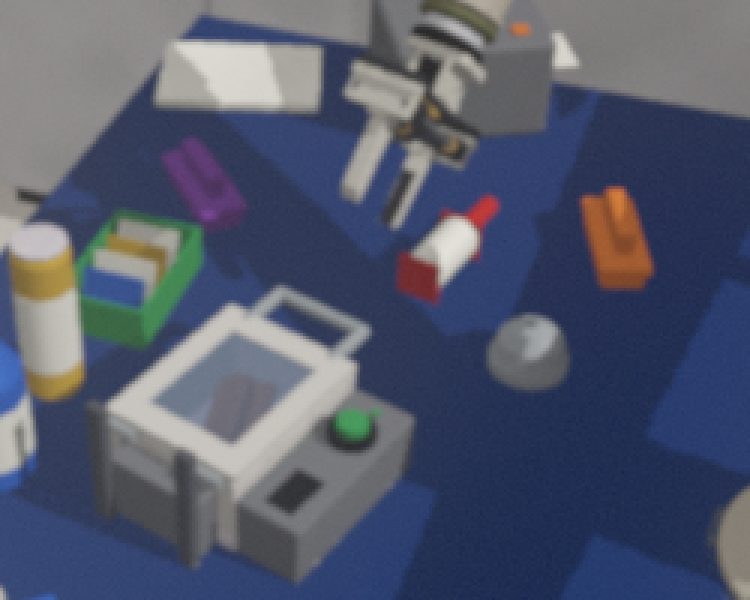

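View pics/j_top.png

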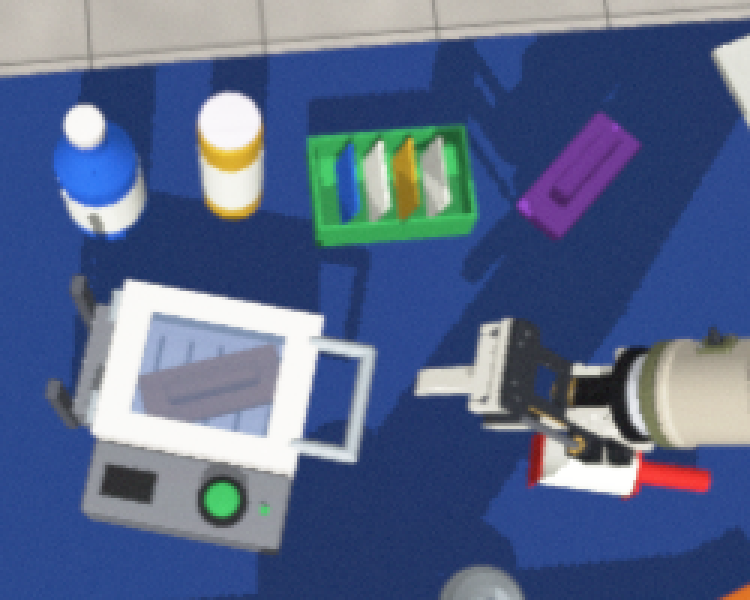

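```bash
python3 - <<'E'
from sw import *
import pickle
T0,S0=pickle.load(open("cams.pkl","rb"));T,S=pickle.load(open("cams2.pkl","rb"))
for a,b,r in((T0,T,(325,165,357,225)),(S0,S,(305,150,358,195))):
    A,B=[cv2.cvtColor(c["color"][r[1]:r[3],r[0]:r[2]],cv2.COLOR_RGB2GRAY).astype(np.float32) for c in(a,b)]
    print("handle shift px",cv2.phaseCorrelate(A,B))
ctrl.servo_line(ctrl.get_tcp_pos()+[0,0,.10],rate=.25)
ctrl.grab();print(ctrl.get_time(),ctrl.get_gripper_width())
q=quat([0,0,-1],ex);b=[.460,.0685]
ctrl.reach([*b,.17],q);print(ctrl.get_time(),ctrl.get_tcp_pos())
ctrl.servo_line([*b,.10],rate=.12);print(ctrl.get_time(),ctrl.get_force())
c=ctrl.camera("side");cv2.imwrite("pics/k1.png",cv2.resize(c["color"][100:260,230:430,::-1],None,fx=3.5,fy=3.5,interpolation=3))
E
```

```text
handle shift px ((0.09174561281743188, 0.018768916554208204), 0.9902707596619924)
handle shift px ((0.07662555066776733, 0.5254418483363317), 0.9363557725286288)
39.5667 0.00012374818486423
41.1333 [0.46014908 0.0679644  0.1698251 ]
41.8667 [-0.18354018  0.18226174  0.81877978]
```

View pics/k1.png

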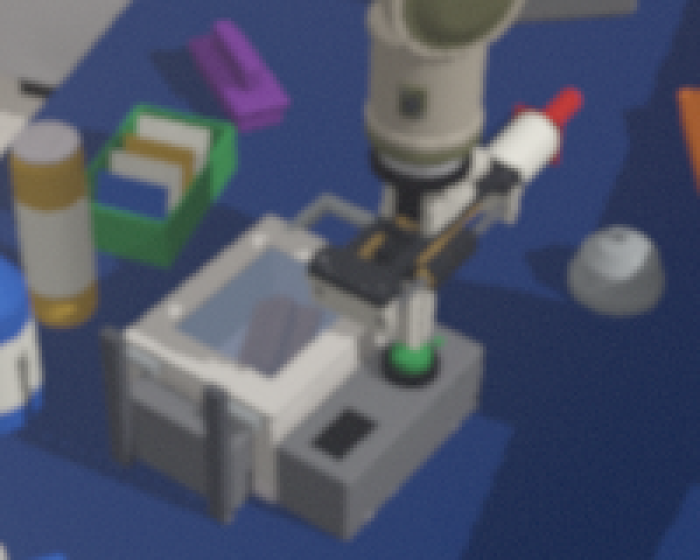

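```bash
python3 - <<'E'
from sw import *
b=[.460,.0685];z=.090
while z>.068:
    ctrl.servo_line([*b,z],rate=.03);f=np.mean([ctrl.get_force() for _ in range(3)],0)
    print(round(z,4),round(ctrl.get_time(),2),f.round(1),round(ctrl.get_tcp_pos()[2],4))
    if f[2]>12:break
    z-=.0015
E
```

```text
0.09 42.4 [ 0.6 -1.   1.9] 0.09
0.0885 42.65 [ 0.4 -1.2  3.3] 0.0886
0.087 42.9 [ 1.4 -1.4  2.6] 0.087
0.0855 43.15 [ 1.6 -2.3  4.5] 0.0855
0.084 43.4 [ 0.5 -1.4  9.5] 0.0842
0.0825 43.65 [-3.1 -2.7 30. ] 0.0839
```

```bash
python3 - <<'E'
from sw import *
ctrl.pause(.1)
ctrl.servo_line([.460,.0685,.20],rate=.15);print(ctrl.get_time(),ctrl.get_force())
ctrl.reach([.45,-.15,.35],quat([0,0,-1],ex));print(ctrl.get_time(),ctrl.get_force())
for n in("top","side"):
    c=ctrl.camera(n); cv2.imwrite(f"pics/l_{n}.png",c["color"][:,:,::-1])
E
```

```text
44.6833 [ 0.42668826 -0.67437217  0.08887015]
45.7167 [ 0.54292232 -1.030791   -0.59206023]
```

View pics/l_side.png

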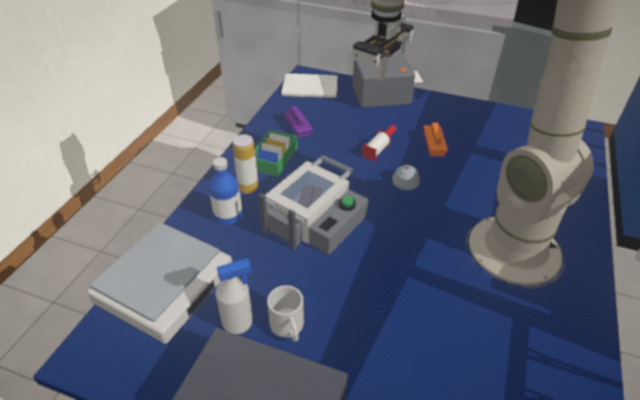

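View pics/l_top.png

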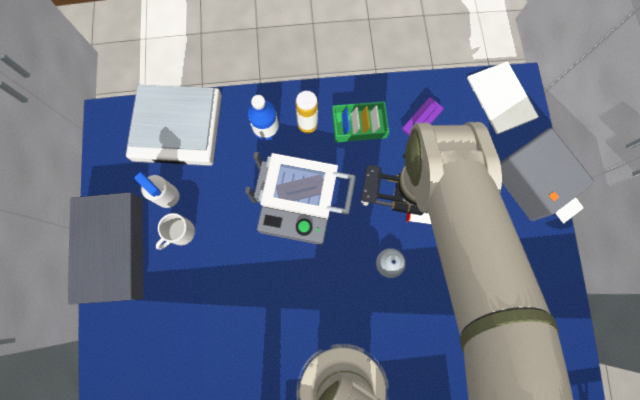

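Both views show the lid shut with the brush under the window (top view about (300,190)). The button is out at (304,227), nothing else on the counter has moved, and the arm is clear. I'm handing the job in.

```bash
python3 - <<'E'
from plant import ctrl
print(ctrl.get_time(),ctrl.get_qvel().round(4)); ctrl.close_job(); print(ctrl.get_time())
E
```

```text
45.8167 [-0.0033 -0.0011  0.0039 -0.001  -0.0007  0.0034  0.0036]
the job is handed in; nothing more can be done
the job is handed in; nothing more can be done
```

I finished the whole sequence and handed the job in at 45.8 s of the 72 s allowed; no verdict was reported.

- **Lid opening:** I gripped the bar handle and swung the lid at about 0.35 rad/s onto its stop, then let go. The side picture showed it resting there.
- **Brush:** I picked the brown brush with the dark bristles by its raised grip. I lowered it until it touched the tray (Fz +2.4 N), then released it.
- **Lid closing:** I swung the lid back down the same way. Afterwards the handle was within 0.1 px (top view) and 0.5 px (side view) of where it was at the start, so the lid is shut.
- **Button:** I first felt it at a tip height of about 90 mm, and it bottomed at 84 mm with 30 N, which is its full 6 mm of travel. I then lifted clear; I judged it out again by eye, in the last pictures only.
- **Last checks:** The final pictures show the lid shut over the brush, the other things where they were, and the arm clear.

- **Brush angle:** The brush lies about 25° off the sanitiser's x axis, on purpose. The open fingers measure 128 mm and would have hit the walls of the 126 mm wide interior. It is flat and near the tray's centre by eye; I did not measure its final position.
- **Camera disagreement:** The two cameras differed by 2–3 mm, and up to about 7 mm for the handle on its height plane. I used the top view, which fitted the given sizes, and the grasps confirmed it.

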